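Lay the missing rung of the right length on a welding frame

ROBOT

A 6-joint arm with a two-finger parallel gripper is mounted at the origin on the work surface. World frame = base frame: x ahead of the robot, y to its left, z up, the work surface at z = 0. Lengths are in m, angles in rad, forces in N, time in s.
With the tool pointing down it reaches from about 0.275 to 0.725 m from the base axis. Payload 5.6 kg.
Tool frame: the origin (TCP) lies midway between the tips of the shut fingers; the grasp point (between the pads) lies 19 mm behind it; x points along the fingers, y is the direction in which the jaws open and shut, and the axes are right-handed (so a half turn about x gives the same grasp; the last joint's range is limited). The gripper opens to 85 mm and grips with 20 to 120 N. Pads are 22 mm wide; open, the fingers measure 114 mm over their backs; the gripper's body (76 mm by 85 mm) begins 54 mm behind the grasp point. The pads swing forward as they close: fully open they stand 13 mm farther back than shut.
Start: joints at [1.431, 0.255, 0.108, 0, -1.424, -0.285], TCP at [0.227, 0.501, 0.192] pointing down, gripper open.
Joint ranges: [-2.95, 2.95], [-1.21, 1.97], [-1.09, 1.5], [-2.87, 1.71], [-2.94, -0.07], [-3.05, 3.05]. Speed limits (rad/s): [2.57, 2.57, 3.14, 3.14, 3.14, 3.14].

INTERFACE

Orientations are given as a rotation vector (axis times angle).
In Python, from station import r gives the robot as it stands. The module is installed in compiled form; this text tells all that it offers.
- The arm moves only by the tool arm_command, never from a script. Its argument "plan" is a list of rows, each a list of 6 numbers: the shift along the tool's x, y, z in m, then the turn, a rotation vector about the tool's x, y, z in rad. A call has 1 to 8 rows; each row shifts and turns the commanded pose from where the row before left it, along the tool's axes as they then stand; what a row does not reach is not made up. A row lasts 1/12 s, in which the tool goes at most 41.7 mm and 7.16 degrees, less where a joint would pass 70% of its speed; a pose out of reach is approached as far as the arm can. A call is refused whole if a number of a shift passes 0.0417 or a number of a turn 0.125, either way. A call with a gripper value outside its range is refused whole. "gripper" is the opening, from 0 (shut) to 1 (fully open), set as the call begins (left out, the last holds). The fingers move at their own pace and stop on an object; "grip_force" is the grip in N (left out, the last holds). Time passes only in rows, so rows that do not move let the fingers close. It gives the time, the measured TCP pose, the force and the opening at its end, in the units of the state.
- r.read_state(): the state, without advancing time (a new reading comes with each control period).
- r.read_camera(name): name is "scene" or "top" or "wrist"; returns the picture (400x640x3 uint8, red, green, blue); there is no depth.
- r.get_calibration(name): a dict with "vfov" (degrees; the focal length in pixels is half the picture's height over the tangent of half this angle, whatever the lens; pixels are square), "cx", "cy" (the principal point, pixels), "cam_to_world" (4x4, takes a point from camera to world coordinates); the wrist camera has in their place "T_tool_cam" (4x4, takes a point from camera to tool coordinates, whose origin is the TCP and whose axes are the tool frame's). Camera axes: x right, y down, z forward; pixel columns grow to the right and rows downward; lengths in m; the calibration is good to about 2 mm. The wrist camera is an equidistant fisheye: a pixel r from the principal point sees the ray r / f radians off the axis. A picture is of the moment at which its call begins: read the wrist's pose just before it. get_calibration takes no time and is no camera call.
- r.sign_off(): hands the job in, once; it reports no verdict.
Trained networks look in the newest picture that a camera, given by its name, has taken for a name from the list of things; names that differ only in an ending like _2 or _b are one class to them, and where a whole thing is asked for, a point or a joint stands for the part that bears it (a point fixed in the world has none). Each returns a list of dicts, best first, with "p" (0 to 1); they miss things now and then, are a little off and sometimes report something else, mostly with a low value. They report only what shows in the picture. A call takes as long as a camera call. They do not tell look-alikes from the thing itself.
- r.masks_of(camera, target): "mask" (400x640 bool, what is visible of it) and "box" ([left, top, right, bottom] in pixels, round what is visible of it).
The state is a dict: "clock": time; "joint_positions": joint angles; "dq": joint speeds; "effort": joint torques, N m; "eef_pos": TCP position; "eef_rot": TCP orientation; "ft_force": force on the tool from outside, world axes, zero at the start; "ft_torque": the same for the moment, N m; "opening": opening from 0.0 (shut) to 1.0 (fully open).
Only numpy, scipy, OpenCV 4.12 (cv2) and the standard library are available. Lean on these libraries where they do the work, as an engineer would, in place of code of your own. Each camera call takes 0.05 s, during which the arm holds its last target.

TASK

The small ladder-shaped steel frame held on the welding table lacks its middle rung. From the three square tubes on the plywood board, pick the one that is as long as the two rungs already on the frame and lay it across the top of both rails, halfway between those rungs and parallel to them, its ends flush with the rails' outer sides. Leave the other two tubes lying where they are.

Things in the scene. Friction and masses are not known exactly. Their poses are not given: they have to be found in the camera images.
- frame: Fixed ladder-shaped steel frame: two rails along x, 300 mm long, 25 x 25 mm, 155 mm over their outer sides (105 clear between), tops 25 mm above the table; on them two rungs along y, 155 x 20 x 20 mm, at x = -140 and 140 mm, ends flush with the rails. Open between, down to the table (a scroll and a nut lie there, below the rail tops, over 50 mm from mid-length). Origin: frame's centre at table height; z up.
- bar_a: Loose dark-steel square tube, 110 mm long, 20 x 20 mm in section, about 127 g; one of three that differ only in length, lying side by side, axes 60 mm or more apart, on a plywood board 12 mm thick on the table. Origin at its middle (half its length, centre of the section, so 10 mm above what it lies on); x along its length.
- bar_b: Loose dark-steel square tube, 155 mm long, 20 x 20 mm in section, about 178 g; one of three that differ only in length, lying side by side, axes 60 mm or more apart, on a plywood board 12 mm thick on the table. Origin at its middle (half its length, centre of the section, so 10 mm above what it lies on); x along its length.
- bar_c: Loose dark-steel square tube, 200 mm long, 20 x 20 mm in section, about 230 g; one of three that differ only in length, lying side by side, axes 60 mm or more apart, on a plywood board 12 mm thick on the table. Origin at its middle (half its length, centre of the section, so 10 mm above what it lies on); x along its length.
Things that resemble listed ones, but are neither listed nor needed, are in the scene too. Leave any yellow look-alike of the bar_b alone.

How it is judged:
By the outcome, as a careful person would: the job done as asked, in the order asked, and still so for the second after the job is handed in, with the robot touching nothing.
It also fails if it takes over 38 s, if anything falls off the work surface, if the arm or the gripper's body presses on something with over 40 N, if the wrist force passes 120 N, or if a joint passes its speed limit or range.

## Working session

There is one attempt and no reset: what is moved stays moved. The work goes in short steps, Python scripts to look and compute and a tool call to move; the robot and the scene stay as the last step left them, time stands still between calls to the robot, and variables do not carry over. Pictures are saved under pics/ and viewed, and the job is handed in when it is done.

Besides the shell and the picture viewer there is one more tool, called after "Call:" as name(argument=value, ...), one argument or row to a line, values as JSON. arm_command: Moves the arm, as the interface text tells. Its arguments: {"type":"object","properties":{"plan":{"type":"array","items":{"type":"array","items":{"type":"number"}}},"gripper":{"type":"number"},"grip_force":{"type":"number"}},"required":["plan"]}

```bash
mkdir -p pics; python3 - <<'E'
from station import r
import cv2,json
s=r.read_state();print({k:s[k] for k in('clock','eef_pos','eef_rot','opening','ft_force')})
for n in('scene','top','wrist'):
    im=r.read_camera(n);cv2.imwrite(f'pics/{n}0.png',im[:,:,::-1]);print(n,r.get_calibration(n))
print(r.read_state()['clock'])
E
```

```text
{'clock': 0.0, 'eef_pos': array([0.22637572, 0.50061947, 0.19160246]), 'eef_rot': array([-1.98722517,  0.43057886,  1.98795447]), 'opening': 0.9964968078872609, 'ft_force': array([ 0.37567638,  0.28226667, -0.92972708])}
scene {'vfov': 51.73638138187372, 'cx': 324.9599465355398, 'cy': 199.2527430213365, 'cam_to_world': array([[-0.73502242,  0.46957982, -0.48911843,  0.89252969],
       [ 0.67776567,  0.48821037, -0.5498039 ,  0.61830773],
       [-0.01938413, -0.73562587, -0.67711065,  0.77427944],
       [ 0.        ,  0.        ,  0.        ,  1.        ]])}
top {'vfov': 55.73362236569783, 'cx': 313.9285866914657, 'cy': 200.0250066316466, 'cam_to_world': array([[-0.02091947, -0.99471803,  0.10049091,  0.26220379],
       [-0.9997488 ,  0.02000415, -0.01010767,  0.00933378],
       [ 0.00804404, -0.10067711, -0.99488663,  0.97122656],
       [ 0.        ,  0.        ,  0.        ,  1.        ]])}
wrist {'vfov': 65.70646984690485, 'cx': 320.4213608081231, 'cy': 199.66267680747532, 'T_tool_cam': array([[ 3.69968192e-04, -2.89168583e-01,  9.57278117e-01,
        -1.81798097e-01],
       [ 9.99999816e-01, -3.52897297e-04, -4.93080252e-04,
         7.57216288e-04],
       [ 4.80404178e-04,  9.57278124e-01,  2.89168399e-01,
        -7.35507058e-02],
       [ 0.00000000e+00,  0.00000000e+00,  0.00000000e+00,
         1.00000000e+00]])}
0.15
```

View pics/scene0.png

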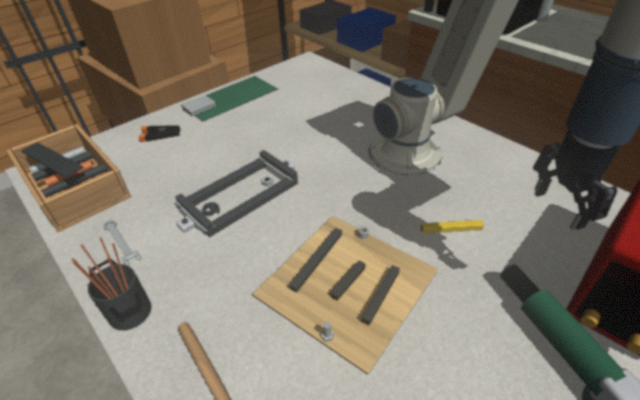

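View pics/top0.png

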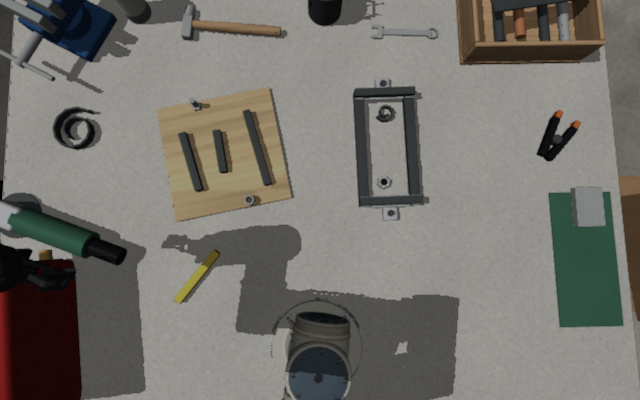

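View pics/wrist0.png

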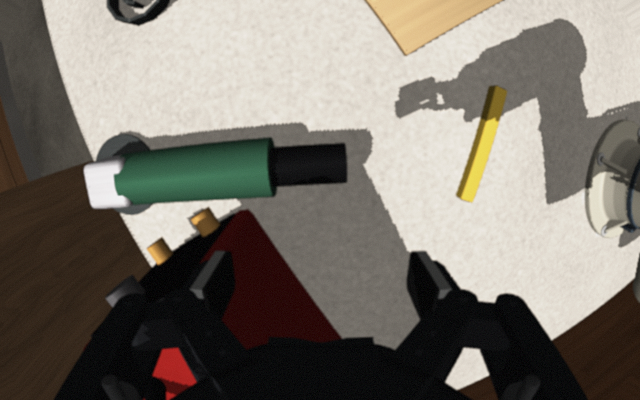

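```bash
python3 - <<'E'
from station import r
import cv2,numpy as np
for n in('scene','top','wrist'):
  for t in ('frame','bar_b'):
    for d in r.masks_of(n,t):
        m=d['mask'].astype(np.uint8)
        print(n,t,round(d['p'],2),d['box'],m.sum(), cv2.minAreaRect(cv2.findNonZero(m)) if m.sum() else '')
E
```

```text
scene frame 0.65 [175.4, 149.9, 301.9, 235.2] 3540 ((234.1121826171875, 193.82298278808594), (52.29945373535156, 131.060546875), 62.10273361206055)
scene bar_b 0.92 [365.2, 265.2, 398.6, 323.6] 683 ((379.5384826660156, 294.80767822265625), (11.163125991821289, 64.62208557128906), 29.74488067626953)
scene bar_b 0.82 [330.5, 260.8, 365.6, 300.7] 541 ((347.182373046875, 279.8705749511719), (12.690431594848633, 47.50777053833008), 40.601295471191406)
scene bar_b 0.82 [287.9, 230.6, 338.4, 292.2] 841 ((315.4901123046875, 259.4010009765625), (12.383316040039062, 76.83284759521484), 39.28940963745117)
scene bar_b 0.64 [420.6, 216.9, 485.5, 233.8] 629 ((451.0241394042969, 226.4103546142578), (10.452519416809082, 62.24534606933594), 86.633544921875)
top frame 0.87 [354.2, 79.3, 425.0, 222.5] 3944 ((386.24114990234375, 148.87564086914062), (142.85032653808594, 64.33609008789062), 85.91438293457031)
top bar_b 0.87 [244.4, 111.4, 270.8, 187.1] 518 ((256.3471374511719, 147.90164184570312), (76.64942932128906, 7.680978775024414), 74.1808090209961)
top bar_b 0.79 [213.5, 130.4, 226.7, 172.0] 375 ((219.5270233154297, 151.16217041015625), (42.90813446044922, 9.206343650817871), 80.53767395019531)
top bar_b 0.77 [172.5, 250.9, 218.5, 305.7] 597 ((196.6219482421875, 276.5975646972656), (9.526598930358887, 65.74915313720703), 38.65980529785156)
top bar_b 0.68 [177.2, 134.6, 204.0, 191.2] 515 ((189.88316345214844, 161.69740295410156), (60.07891082763672, 9.562336921691895), 72.25532531738281)
wrist bar_b 0.58 [457.7, 82.9, 506.6, 200.8] 2315 ((481.9300842285156, 142.97860717773438), (21.611572265625, 119.70177459716797), 17.00794792175293)
```

The top view shows three dark tubes on the board: a short one at (220,151), a long one at (256,148), and a medium one at (190,162). The medium one's 60 px against the long one's 77 px fits 155/200 mm. The yellow look-alike is off the board at (197,277), and the frame is at (388,147). Next I'll measure.

```bash
cat > h.py <<'E'
from station import r
import cv2,numpy as np
from scipy.spatial.transform import Rotation as R
from scipy.optimize import least_squares
def cal(n,st=None):
    c=r.get_calibration(n);c=dict(c);c['f']=200/np.tan(np.radians(c['vfov']/2));c['n']=n
    if n=='wrist':
        T=np.eye(4);T[:3,:3]=R.from_rotvec(st['eef_rot']).as_matrix();T[:3,3]=st['eef_pos'];c['T']=T@c['T_tool_cam']
    else:c['T']=c['cam_to_world']
    return c
def ray(c,uv):
    uv=np.atleast_2d(uv).astype(float);x=(uv-[c['cx'],c['cy']])/c['f']
    if c['n']=='wrist':
        t=np.linalg.norm(x,axis=1,keepdims=True)+1e-12;d=np.hstack([x/t*np.sin(t),np.cos(t)])
    else:d=np.hstack([x,np.ones((len(x),1))])
    return c['T'][:3,3],d@c['T'][:3,:3].T
def onz(c,uv,z):
    o,d=ray(c,uv);return o+d*((z-o[2])/d[:,2])[:,None]
def proj(c,P):
    P=np.atleast_2d(P);q=(P-c['T'][:3,3])@c['T'][:3,:3]
    if c['n']=='wrist':
        rr=np.linalg.norm(q[:,:2],axis=1,keepdims=True);x=q[:,:2]/rr*np.arctan2(rr,q[:,2:])
    else:x=q[:,:2]/q[:,2:]
    return x*c['f']+[c['cx'],c['cy']]
def box(p,yaw,L,W,H):
    c,s=np.cos(yaw),np.sin(yaw)
    return np.array([[p[0]+c*a*L/2-s*b*W/2,p[1]+s*a*L/2+c*b*W/2,p[2]+e*H/2] for a in(-1,1) for b in(-1,1) for e in(-1,1)])
def model(c,p,yaw,L,W=.02,H=.02):
    h=cv2.convexHull(proj(c,box(p,yaw,L,W,H)).astype(np.float32));m=np.zeros((1600,2560),np.uint8)
    cv2.fillConvexPoly(m,(h*4+1.5).astype(np.int32),255);return cv2.resize(m,(640,400),interpolation=cv2.INTER_AREA)/255.
def tri(cs,uvs):
    A=np.zeros((3,3));b=np.zeros(3);
    for c,u in zip(cs,uvs):
        o,d=ray(c,u);d=d[0]/np.linalg.norm(d);M=np.eye(3)-np.outer(d,d);A+=M;b+=M@o
    return np.linalg.solve(A,b)
E
python3 - <<'E'
from h import *
s=cal('scene');t=cal('top')
for n,u,v in(('b',[189.9,161.7],[379.5,294.8]),('a',[219.5,151.2],[347.2,279.9]),('c',[256.3,147.9],[315.5,259.4]),('frame',[386.2,148.9],[234.1,193.8])):
    print(n,tri([t,s],[u,v]).round(4),onz(t,u,.03).round(4),onz(s,v,.03).round(4))
# bar end points, top
for nm,(ce,L,ang) in dict(b=((189.88,161.7),60.08,72.255),c=((256.3,147.9),76.6,74.2),a=((219.5,151.2),42.9,80.5)).items():
    a=np.radians(ang);d=np.array([np.cos(a),np.sin(a)])*L/2
    P=onz(t,[ce-d,ce+d],.03);print(nm,P.round(4),np.linalg.norm(P[0]-P[1]),np.degrees(np.arctan2(*(P[0]-P[1])[[1,0]])))
P=onz(t,[[355,88],[415,88],[359,207],[425,205]],.045);print(P.round(4))
E
```

```text
b [0.4653 0.3117 0.0179] [[0.4606 0.3103 0.03  ]] [[0.4744 0.3144 0.03  ]]
a [0.4901 0.2367 0.0202] [[0.4862 0.2359 0.03  ]] [[0.4969 0.24   0.03  ]]
c [0.4992 0.1426 0.0153] [[0.4929 0.143  0.03  ]] [[0.5092 0.1492 0.03  ]]
frame [ 0.498  -0.1986 -0.0009] [[ 0.4841 -0.1865  0.03  ]] [[ 0.5183 -0.1736  0.03  ]]
b [[0.5349 0.3344 0.03  ]
 [0.3875 0.2866 0.03  ]] 0.15495556962730342 17.959164097174057
c [[0.5895 0.1691 0.03  ]
 [0.3982 0.1174 0.03  ]] 0.1982190155563278 15.11905881585974
a [[0.5411 0.2452 0.03  ]
 [0.4318 0.2268 0.03  ]] 0.11087224052057337 9.511551549368562
[[ 0.6395 -0.1103  0.045 ]
 [ 0.6369 -0.263   0.045 ]
 [ 0.3363 -0.1105  0.045 ]
 [ 0.3379 -0.2734  0.045 ]]
```

```bash
cat >> h.py <<'E'
def plan(st,pos,yawy):
    """shift in tool axes & turn about tool x to reach pos with tool y at yaw yawy (tool down)"""
    Rm=R.from_rotvec(st['eef_rot']).as_matrix()
    g=np.array([[0,0,-1.]]).T
    y=np.array([np.cos(yawy),np.sin(yawy),0]);x=np.array([0,0,-1.]);z=np.cross(x,y)
    Rt=np.column_stack([x,y,z])
    return Rm.T@(np.array(pos)-st['eef_pos']), R.from_matrix(Rm.T@Rt).as_rotvec()
E
python3 - <<'E'
from h import *
st=r.read_state();print(st['clock'],R.from_rotvec(st['eef_rot']).as_matrix().round(3))
for y in(107.5,-72.5):
  d,w=plan(st,[.463,.311,.17],np.radians(y));print(y,d.round(4),w.round(4))
E
```

```text
0.45 [[-0.    -0.412 -0.911]
 [-0.    -0.911  0.412]
 [-1.     0.     0.   ]]
107.5 [ 0.0224  0.0758 -0.2937] [ 2.4113e+00 -1.0000e-04 -1.0000e-04]
-72.5 [ 0.0224  0.0758 -0.2937] [-7.303e-01  0.000e+00 -1.000e-04]
```

```bash
cat >> h.py <<'E'
def rows(st,pos,yawy,n,dec=4,turnsign=0):
    d,w=plan(st,pos,yawy)
    if turnsign and np.sign(w[0])!=turnsign: w=w*(1-2*np.pi/np.linalg.norm(w))
    R0=R.from_rotvec(st['eef_rot']);dw=R0.apply(d)/n;Rc=R0;out=[]
    for i in range(n):
        out.append(list(np.r_[Rc.inv().apply(dw),w/n].round(dec)+0));Rc=Rc*R.from_rotvec(w/n)
    print('n',n,'total',np.linalg.norm(d).round(4),np.linalg.norm(w).round(3));
    for i in range(0,n,8):print(str([[float(v) for v in q] for q in out[i:i+8]]))
E
python3 - <<'E'
from h import *
rows(r.read_state(),[.463,.311,.17],np.radians(-72.5),8,3)
E
```

```text
n 8 total 0.3041 0.73
[[0.003, 0.009, -0.037, -0.091, 0.0, 0.0], [0.003, 0.013, -0.036, -0.091, 0.0, 0.0], [0.003, 0.016, -0.034, -0.091, 0.0, 0.0], [0.003, 0.019, -0.033, -0.091, 0.0, 0.0], [0.003, 0.022, -0.031, -0.091, 0.0, 0.0], [0.003, 0.025, -0.029, -0.091, 0.0, 0.0], [0.003, 0.027, -0.026, -0.091, 0.0, 0.0], [0.003, 0.029, -0.024, -0.091, 0.0, 0.0]]
```

Call:
arm_command(
  plan=[
    [0.003,0.009,-0.037,-0.091,0,0],
    [0.003,0.013,-0.036,-0.091,0,0],
    [0.003,0.016,-0.034,-0.091,0,0],
    [0.003,0.019,-0.033,-0.091,0,0],
    [0.003,0.022,-0.031,-0.091,0,0],
    [0.003,0.025,-0.029,-0.091,0,0],
    [0.003,0.027,-0.026,-0.091,0,0],
    [0.003,0.029,-0.024,-0.091,0,0],
  ],
)

```text
clock: 1.12
eef_pos: [0.4645, 0.3098, 0.1686]
eef_rot: [2.056, 0.319, -2.055]
ft_force: [0.8, 1.3, 0.1]
opening: 1.0
```

Call:
arm_command(
  plan=[
    [0,0,0,0,0,0],
    [0,0,0,0,0,0],
  ],
)

```text
clock: 1.28
eef_pos: [0.4644, 0.3096, 0.1679]
eef_rot: [2.059, 0.31, -2.061]
ft_force: [0.2, 0.5, 0.0]
opening: 0.998
```

```bash
python3 - <<'E'
from h import *
import pickle
st=r.read_state();im=r.read_camera('wrist');cv2.imwrite('pics/w1.png',im[:,:,::-1])
ms=r.masks_of('wrist','bar_b');pickle.dump((st,im,ms),open('w1.pkl','wb'))
print(st['clock'],st['eef_pos'],st['dq'].round(3))
c=cal('wrist',st)
for d in ms:
    q=cv2.minAreaRect(cv2.findNonZero(d['mask'].astype(np.uint8)));print(d['p'],d['box'],q, onz(c,q[0],.03).round(4))
E
```

```text
1.2833 [0.46443    0.30963119 0.16792025] [ 0.054 -0.013 -0.004 -0.005  0.    -0.037]
0.9 [373.2, 125.7, 412.7, 225.7] ((391.6575927734375, 174.88424682617188), (22.023372650146484, 100.44708251953125), 10.097503662109375) [[0.4911 0.2374 0.03  ]]
0.9 [307.1, 103.5, 333.0, 246.0] ((320.5, 175.0), (140.0, 21.0), 90.0) [[0.4681 0.3102 0.03  ]]
0.64 [442.3, 107.6, 486.0, 270.4] ((463.99591064453125, 188.83058166503906), (23.20134735107422, 165.13397216796875), 7.544929504394531) [[0.5031 0.1483 0.03  ]]
0.47 [302.3, 326.5, 319.6, 344.4] ((311.3235168457031, 335.7059020996094), (19.402849197387695, 9.943960189819336), 14.03624439239502) [[0.2557 0.2577 0.03  ]]
```

View pics/w1.png

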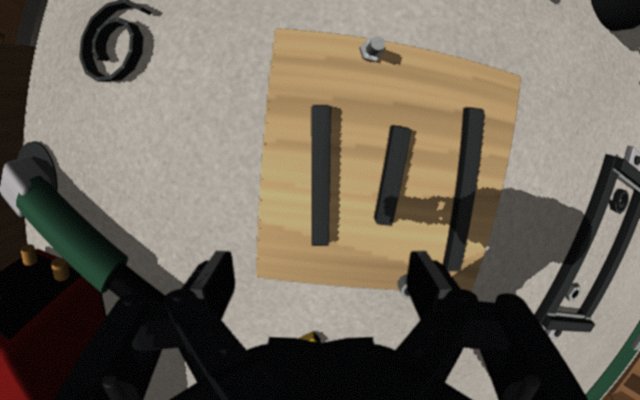

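The wrist view shows bar_b at (320,105)-(320,244), with the short tube at (392,175), the long one at (464,189), and the frame at the right edge. Next I'll fit the tube's pose in several views.

```bash
python3 - <<'E'
from h import *
import pickle
from scipy.optimize import minimize
st,im,ms=pickle.load(open('w1.pkl','rb'))
V=[]
w=cal('wrist',st)
bars={'b':([.465,.310,.022],17),'a':([.489,.236,.022],10),'c':([.499,.145,.022],15)}
tm=r.masks_of('top','bar_b');sm=r.masks_of('scene','bar_b')
def near(c,l,p):
    u=proj(c,p)[0];return min(l,key=lambda d:np.linalg.norm(np.argwhere(d['mask']).mean(0)[::-1]-u))['mask'].astype(float)
for k,(p,y) in bars.items():
    M={'wrist':(w,near(w,ms,p)),'top':(cal('top'),near(cal('top'),tm,p)),'scene':(cal('scene'),near(cal('scene'),sm,p))}
    M={n:(c,cv2.GaussianBlur(m,(0,0),1)) for n,(c,m) in M.items()}
    for use in(['wrist'],['top'],['wrist','top','scene']):
        def f(v):
            return sum(np.abs(cv2.GaussianBlur(model(M[n][0],v[:3] if len(v)>4 else [v[0],v[1],.022],v[-2],v[-1]),(0,0),1)-M[n][1]).sum()/M[n][1].sum() for n in use)
        x0=[*p,np.radians(y),.155] if len(use)>2 else [p[0],p[1],np.radians(y),.155]
        S=np.array([[.006]*2+([.006] if len(use)>2 else [])+[.05,.02]]).ravel()
        o=minimize(f,x0,method='Nelder-Mead',options=dict(initial_simplex=np.vstack([x0]+[np.array(x0)+S*e for e in np.eye(len(x0))]),xatol=1e-4,fatol=1e-4,maxiter=300))
        print(k,use,o.x.round(4),'yaw',np.degrees(o.x[-2]).round(2),round(o.fun,3))
print(r.read_state()['clock'])
E
```

```text
b ['wrist'] [0.4645 0.3096 0.2906 0.1543] yaw 16.65 0.034
b ['top'] [0.464  0.3134 0.3178 0.1469] yaw 18.21 0.161
b ['wrist', 'top', 'scene'] [0.4652 0.3106 0.0243 0.2979 0.1483] yaw 17.07 0.439
a ['wrist'] [0.4899 0.2345 0.1721 0.1087] yaw 9.86 0.046
a ['top'] [0.4864 0.2368 0.1507 0.1012] yaw 8.63 0.092
a ['wrist', 'top', 'scene'] [0.4911 0.237  0.0251 0.1888 0.1047] yaw 10.82 0.388
c ['wrist'] [0.4996 0.1383 0.2724 0.1995] yaw 15.61 0.083
c ['top'] [0.4951 0.1439 0.2753 0.1912] yaw 15.77 0.27
c ['wrist', 'top', 'scene'] [0.4977 0.1427 0.0262 0.2718 0.1907] yaw 15.57 0.605
1.4833
```

```bash
python3 - <<'E'
from h import *
d,w=plan(r.read_state(),[.4645,.3096,.016],np.radians(16.65-90));print(d.round(4),w.round(4))
E
```

```text
[ 0.1527  0.0029 -0.0009] [ 0.0134 -0.0003  0.0004]
```

Call:
arm_command(
  plan=[
    [0.03,0.001,0,0.013,0,0],
    [0.032,0.001,0,0,0,0],
    [0.032,0.001,0,0,0,0],
    [0.025,0,-0.001,0,0,0],
    [0.014,0,0,0,0,0],
    [0.01,0,0,0,0,0],
    [0.006,0,0,0,0,0],
    [0,0,0,0,0,0],
  ],
  gripper=0.65,
)

```text
clock: 2.15
eef_pos: [0.4645, 0.3089, 0.0189]
eef_rot: [2.064, 0.302, -2.066]
ft_force: [0.0, -0.5, 0.4]
opening: 0.646
```

```bash
python3 - <<'E'
from h import *
st=r.read_state();print(st['eef_pos'],st['ft_force'],st['opening'])
d,w=plan(st,[.4645,.3096,.016],np.radians(16.65-90));print(d.round(4),w.round(4))
im=r.read_camera('wrist');cv2.imwrite('pics/w2.png',im[:,:,::-1])
E
```

```text
[0.4644786  0.3089472  0.01891122] [ 0.03057511 -0.48779589  0.39052771] 0.6464368668917619
[ 0.0029 -0.0006 -0.0002] [ 0.0005  0.0009 -0.0004]
```

View pics/w2.png

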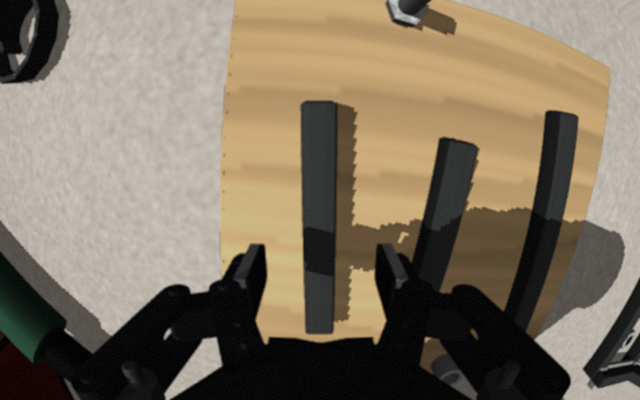

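The fingers straddle the tube at x≈320 px with clear gaps on both sides, so I'll close.

Call:
arm_command(
  plan=[
    [0.002,0,0,0,0,0],
    [0,0,0,0,0,0],
    [0,0,0,0,0,0],
    [0,0,0,0,0,0],
    [0,0,0,0,0,0],
    [0,0,0,0,0,0],
    [0,0,0,0,0,0],
    [0,0,0,0,0,0],
  ],
  gripper=0,
  grip_force=70,
)

```text
clock: 2.87
eef_pos: [0.4652, 0.3086, 0.0175]
eef_rot: [2.066, 0.302, -2.066]
ft_force: [-0.5, -1.0, -0.3]
opening: 0.003
```

Call:
arm_command(
  plan=[
    [-0.01,0,0,0,0,0],
    [-0.02,0,0,0,0,0],
    [-0.035,0,0,0,0,0],
    [-0.035,0,0,0,0,0],
    [-0.035,0,0,0,0,0],
    [-0.03,0,0,0,0,0],
    [0,0,0,0,0,0],
  ],
)

```text
clock: 3.45
eef_pos: [0.4684, 0.3104, 0.1909]
eef_rot: [2.08, 0.309, -2.055]
ft_force: [0.1, -0.3, 0.8]
opening: 0.003
```

```bash
python3 - <<'E'
from h import *
st=r.read_state();print(st['clock'],st['eef_pos'],st['ft_force'],st['opening'])
im=r.read_camera('wrist');cv2.imwrite('pics/w3.png',im[:,:,::-1])
print(st['joint_positions'].round(3))
rows(st,[.488,-.19,.185],np.radians(-180),15,3,1)
E
```

```text
3.45 [0.46837444 0.31037143 0.19087598] [ 0.13776921 -0.30158138  0.80115845] 0.0026460102127087446
[ 0.866  0.269  0.121  0.003 -1.41   0.995]
n 15 total 0.5008 1.861
[[0.0, 0.032, 0.008, 0.124, 0.0, 0.001], [0.0, 0.033, 0.004, 0.124, 0.0, 0.001], [0.0, 0.033, 0.0, 0.124, 0.0, 0.001], [0.0, 0.033, -0.004, 0.124, 0.0, 0.001], [0.0, 0.032, -0.008, 0.124, 0.0, 0.001], [0.0, 0.031, -0.012, 0.124, 0.0, 0.001], [0.0, 0.029, -0.016, 0.124, 0.0, 0.001], [0.0, 0.027, -0.019, 0.124, 0.0, 0.001]]
[[0.0, 0.025, -0.023, 0.124, 0.0, 0.001], [0.0, 0.022, -0.025, 0.124, 0.0, 0.001], [0.0, 0.018, -0.028, 0.124, 0.0, 0.001], [0.0, 0.015, -0.03, 0.124, 0.0, 0.001], [0.0, 0.011, -0.032, 0.124, 0.0, 0.001], [0.0, 0.007, -0.033, 0.124, 0.0, 0.001], [0.0, 0.003, -0.033, 0.124, 0.0, 0.001]]
```

View pics/w3.png

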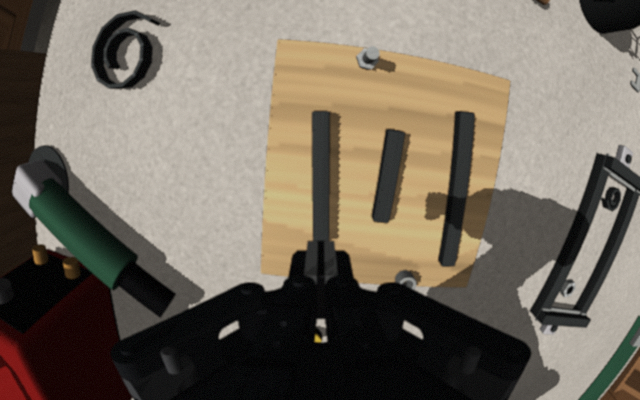

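```bash
python3 - <<'E'
from h import *
a=cv2.imread('pics/w3.png')[190:350,240:400];b=cv2.imread('pics/w2.png')[190:350,240:400]
cv2.imwrite('pics/z3.png',np.clip(cv2.resize(np.hstack([a,b]),None,fx=2.5,fy=2.5,interpolation=cv2.INTER_CUBIC).astype(float)*2,0,255))
c=r.get_calibration('wrist')['T_tool_cam'];f=200/np.tan(np.radians(65.7065/2))
for p in([0,0,0],[-.019,0,0],[0,0,-.011],[-.019,0,-.011],[-.03,0,-.011],[-.054-.019,0,-.038]):
    q=c[:3,:3].T@(np.array(p)-c[:3,3]);t=np.arctan2(np.hypot(q[0],q[1]),q[2]);print(p,(q[:2]/np.hypot(q[0],q[1])*t*f+[320.4,199.7]).round(1))
im=r.read_camera('scene');cv2.imwrite('pics/s3.png',cv2.resize(im[60:300,300:640,::-1],None,fx=2.3,fy=2.3))
E
```

```text
[0, 0, 0] [319.8 227.3]
[-0.019, 0, 0] [319.7 239.6]
[0, 0, -0.011] [319.7 210.8]
[-0.019, 0, -0.011] [319.7 221.8]
[-0.03, 0, -0.011] [319.6 229.2]
[-0.073, 0, -0.038] [319.2 205.5][ WARN:0@0.286] global loadsave.cpp:1063 imwrite_ Unsupported depth image for selected encoder is fallbacked to CV_8U.
```

View pics/z3.png

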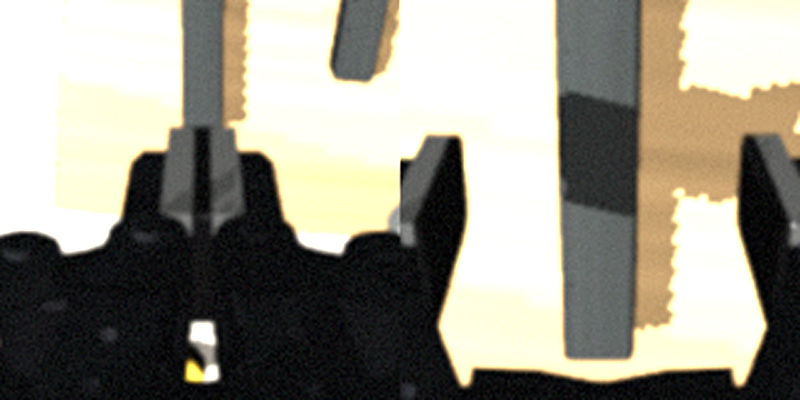

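View pics/s3.png

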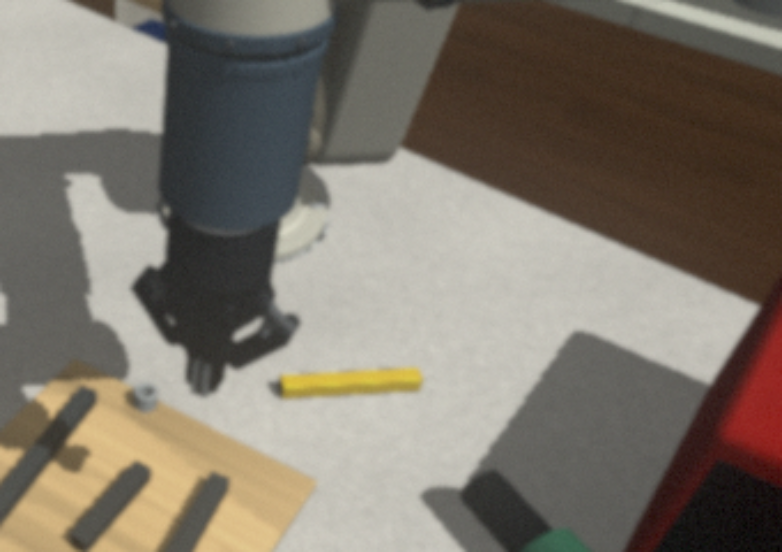

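```bash
python3 - <<'E'
from h import *
st=r.read_state();print(st['clock'],st['eef_pos'])
s=cal('scene');p=st['eef_pos'];ax=R.from_rotvec(st['eef_rot']).as_matrix();print(ax.round(3))
for k in(0,-.01,-.02,-.03,-.04): print(k,proj(s,p+ax[:,0]*k).round(1),proj(cal('top'),p+ax[:,0]*k).round(1))
im=r.read_camera('top');cv2.imwrite('pics/t3.png',cv2.resize(im[60:240,130:330,::-1],None,fx=3,fy=3))
E
```

```text
3.55 [0.46566298 0.30926298 0.1846364 ]
[[ 0.003  0.286 -0.958]
 [ 0.003 -0.958 -0.286]
 [-1.    -0.002 -0.003]]
0 [[386.3 243. ]] [[167.1 144.6]]
-0.01 [[386.7 239.4]] [[165.3 143.4]]
-0.02 [[387.2 235.8]] [[163.5 142.2]]
-0.03 [[387.6 232.1]] [[161.6 141. ]]
-0.04 [[388.1 228.3]] [[159.7 139.8]]
```

View pics/t3.png

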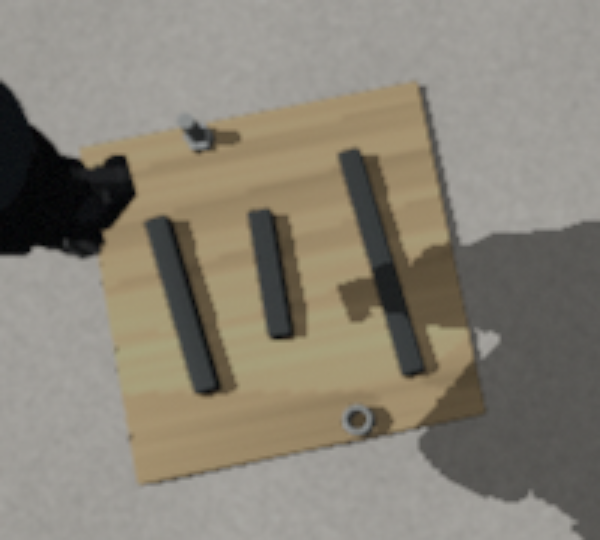

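The grasp missed: the fingers shut to 0.003 and bar_b is still in place. Both the wrist view (tips at v≈240 instead of about 211) and the scene view (tip at about (388,230)) show the real fingertips about 35 mm behind the stated TCP. I'll reopen and come down again in steps, checking each one.

```bash
python3 - <<'E'
from h import *
d,w=plan(r.read_state(),[.4645,.3096,.012],np.radians(16.65-90));print(d.round(4),w.round(4))
E
```

```text
[ 0.1709 -0.0009  0.0002] [-0.0005 -0.0003  0.0008]
```

Call:
arm_command(
  plan=[
    [0.015,0,0,0,0,0],
    [0.03,-0.001,0,0,0,0],
    [0.034,0,0,0,0,0],
    [0.034,0,0,0,0,0],
    [0.03,0,0,0,0,0],
    [0.018,0,0,0,0,0],
    [0.01,0,0,0,0,0],
    [0,0,0,0,0,0],
  ],
  gripper=0.5,
)

```text
clock: 4.27
eef_pos: [0.463, 0.3077, 0.0084]
eef_rot: [2.059, 0.297, -2.07]
ft_force: [-0.3, -0.6, 0.1]
opening: 0.499
```

```bash
python3 - <<'E'
from h import *
st=r.read_state();print(st['clock'],st['eef_pos'],st['ft_force'],st['opening'])
d,w=plan(st,[.4645,.3096,.012],np.radians(16.65-90));print(d.round(4),w.round(4))
im=r.read_camera('wrist');im2=r.read_camera('scene')
a=cv2.resize(im[180:380,200:440,::-1],None,fx=1.6,fy=1.6,interpolation=3);b=cv2.resize(im2[210:350,310:450,::-1],(400,400),interpolation=3)
a=cv2.copyMakeBorder(a,0,400-a.shape[0],0,0,cv2.BORDER_CONSTANT)
cv2.imwrite('pics/z4.png',np.clip(np.hstack([a,b])*1.8,0,255).astype(np.uint8))
print(proj(cal('scene'),st['eef_pos']))
E
```

```text
4.2667 [0.46296911 0.30769956 0.00837109] [-0.3396053  -0.59397207  0.10142177] 0.4994850064410959
[-0.0036 -0.0014 -0.002 ] [-0.0008  0.0058 -0.0031]
[[380.01614    295.58074327]]
```

View pics/z4.png

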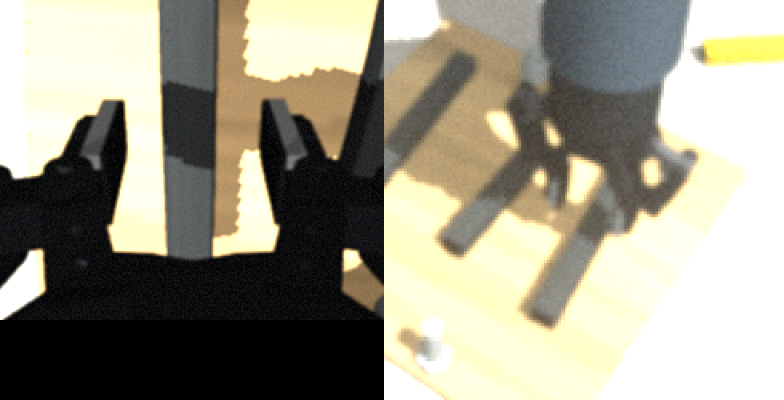

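Call:
arm_command(
  plan=[
    [0.004,-0.001,-0.001,0,0,0],
    [0.004,0,-0.001,0,0,0],
    [0.003,0,0,0,0,0],
    [0,0,0,0,0,0],
  ],
)

```text
clock: 4.7
eef_pos: [0.4663, 0.3111, 0.0002]
eef_rot: [2.065, 0.302, -2.066]
ft_force: [0.2, -1.0, -0.5]
opening: 0.504
```

```bash
python3 - <<'E'
from h import *
st=r.read_state();print(st['clock'],st['eef_pos'],st['ft_force'],st['opening'])
d,w=plan(st,[.4645,.3096,.012],np.radians(16.65-90));print(d.round(4),w.round(4))
im=r.read_camera('wrist');im2=r.read_camera('scene')
a=cv2.resize(im[180:380,200:440,::-1],None,fx=1.6,fy=1.6,interpolation=3);b=cv2.resize(im2[210:350,310:450,::-1],(400,400),interpolation=3)
a=cv2.copyMakeBorder(a,0,400-a.shape[0],0,0,cv2.BORDER_CONSTANT)
cv2.imwrite('pics/z5.png',np.clip(np.hstack([a,b])*1.8,0,255).astype(np.uint8))
E
```

```text
4.7 [4.66301917e-01 3.11052735e-01 2.16136399e-04] [ 0.19672406 -0.99365582 -0.4653609 ] 0.503776314011978
[-0.0118  0.0009  0.0021] [-0.0006  0.0004  0.0001]
```

View pics/z5.png

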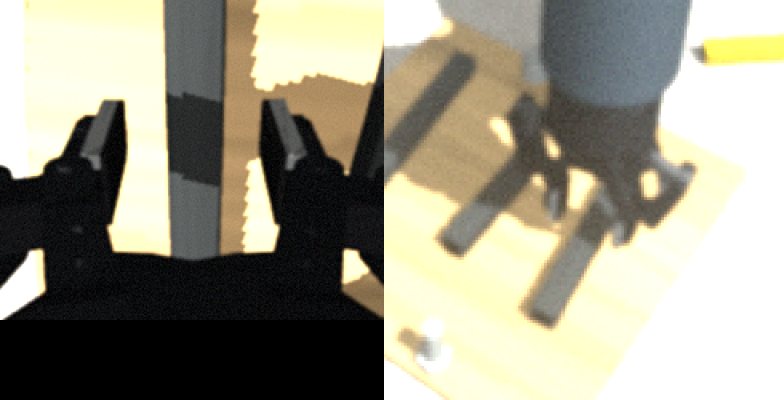

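Call:
arm_command(
  plan=[
    [0.003,0.001,0.001,0,0,0],
    [0.001,0,0.001,0,0,0],
    [0,0,0,0,0,0],
  ],
)

```text
clock: 5.05
eef_pos: [0.4644, 0.3093, -0.0038]
eef_rot: [2.065, 0.301, -2.066]
ft_force: [0.8, 0.0, 0.3]
opening: 0.498
```

Call:
arm_command(
  plan=[
    [0.002,0,0,0,0,0],
    [0.001,0,0,0,0,0],
    [0,0,0,0,0,0],
  ],
)

```text
clock: 5.3
eef_pos: [0.4647, 0.3095, -0.0068]
eef_rot: [2.065, 0.302, -2.066]
ft_force: [-0.5, -0.2, -0.8]
opening: 0.503
```

```bash
python3 - <<'E'
from h import *
st=r.read_state();print(st['clock'],st['eef_pos'],st['ft_force'],st['opening'])
c=cal('scene');ax=R.from_rotvec(st['eef_rot']).as_matrix()
for k in(0,-.01,-.02,-.03,-.04):print(k,[proj(c,st['eef_pos']+ax@[k,y,0]).round(1) for y in(-.025,.025)])
im2=r.read_camera('scene');b=cv2.resize(im2[240:320,340:420,::-1],(560,560),interpolation=3)
cv2.imwrite('pics/z6.png',np.clip(b*1.6,0,255).astype(np.uint8))
E
```

```text
5.3 [ 0.464705    0.30947016 -0.00681128] [-0.50603315 -0.19186358 -0.77897258] 0.5029953143494468
0 [array([[390.1, 305.4]]), array([[369.4, 295.7]])]
-0.01 [array([[390.5, 302.8]]), array([[369.6, 293.1]])]
-0.02 [array([[390.9, 300.2]]), array([[369.9, 290.4]])]
-0.03 [array([[391.3, 297.5]]), array([[370.1, 287.7]])]
-0.04 [array([[391.7, 294.8]]), array([[370.4, 285. ]])]
```

View pics/z6.png

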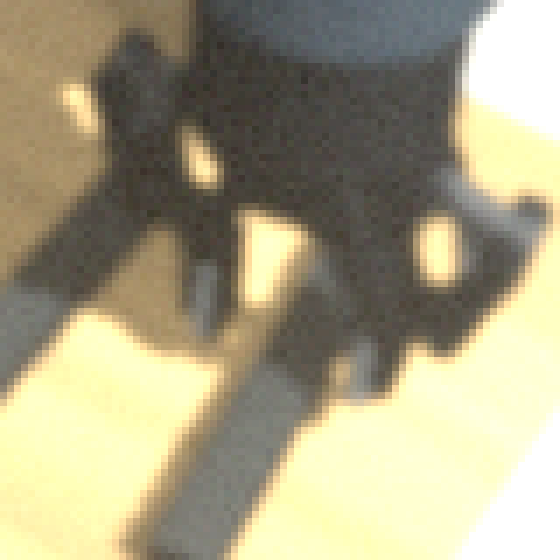

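The fingertips in the scene view are at (369,288) and (392,296), about 31 mm behind the stated TCP, so they stand near z≈0.024. I'll go lower.

Call:
arm_command(
  plan=[
    [0.003,0,0,0,0,0],
    [0.002,0,0,0,0,0],
    [0,0,0,0,0,0],
  ],
)

```text
clock: 5.6
eef_pos: [0.4645, 0.3093, -0.0121]
eef_rot: [2.065, 0.301, -2.066]
ft_force: [0.2, 0.9, -0.6]
opening: 0.5
```

Call:
arm_command(
  plan=[
    [0.002,0,0,0,0,0],
    [0.001,0,0,0,0,0],
    [0,0,0,0,0,0],
  ],
)

```text
clock: 5.85
eef_pos: [0.4647, 0.3095, -0.0148]
eef_rot: [2.065, 0.301, -2.066]
ft_force: [0.6, 0.8, -0.7]
opening: 0.499
```

```bash
python3 - <<'E'
from h import *
st=r.read_state();print(st['clock'],st['eef_pos'],st['ft_force'],st['opening'])
im=r.read_camera('wrist');im2=r.read_camera('scene')
a=cv2.resize(im[180:380,200:440,::-1],None,fx=1.6,fy=1.6,interpolation=3);b=cv2.resize(im2[240:320,340:420,::-1],(400,400),interpolation=3)
a=cv2.copyMakeBorder(a,0,400-a.shape[0],0,0,cv2.BORDER_CONSTANT)
cv2.imwrite('pics/z7.png',np.clip(np.hstack([a,b])*1.8,0,255).astype(np.uint8))
E
```

```text
5.85 [ 0.46470148  0.30945135 -0.01481232] [ 0.55906237  0.83663882 -0.7205973 ] 0.49931477739200697
```

View pics/z7.png

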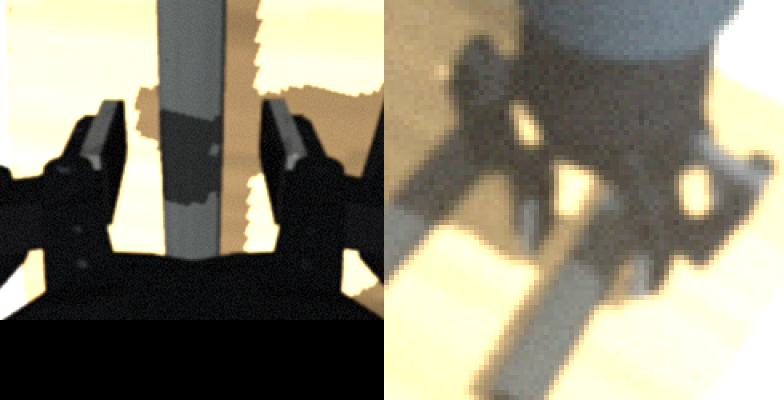

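Call:
arm_command(
  plan=[
    [0,0,0,0,0,0],
    [0,0,0,0,0,0],
    [0,0,0,0,0,0],
    [0,0,0,0,0,0],
    [0,0,0,0,0,0],
  ],
  gripper=0,
  grip_force=60,
)

```text
clock: 6.37
eef_pos: [0.465, 0.3098, -0.0141]
eef_rot: [2.066, 0.302, -2.065]
ft_force: [-1.5, -0.1, 3.3]
opening: 0.208
```

The fingers stopped on the tube at 0.208 (about 18–20 mm). I'll lift and check.

Call:
arm_command(
  plan=[
    [-0.008,0,0,0,0,0],
    [-0.02,0,0,0,0,0],
    [-0.035,0,0,0,0,0],
    [-0.035,0,0,0,0,0],
    [-0.035,0,0,0,0,0],
    [-0.02,0,0,0,0,0],
    [-0.005,0,0,0,0,0],
    [0,0,0,0,0,0],
  ],
)

```text
clock: 7.03
eef_pos: [0.4652, 0.3102, 0.145]
eef_rot: [2.069, 0.304, -2.064]
ft_force: [-0.0, -0.7, -1.9]
opening: 0.214
```

```bash
python3 - <<'E'
from h import *
st=r.read_state();print(st['clock'],st['eef_pos'],st['ft_force'],st['opening'])
im=r.read_camera('wrist');cv2.imwrite('pics/w8.png',im[:,:,::-1])
rows(st,[.488,-.19,.155],np.radians(-180),15,3,1)
E
```

```text
7.0333 [0.46524246 0.31018526 0.14495687] [-0.03459498 -0.71064411 -1.86585148] 0.21394634696240164
n 15 total 0.5008 1.861
[[-0.001, 0.032, 0.008, 0.124, 0.0, 0.0], [-0.001, 0.033, 0.004, 0.124, 0.0, 0.0], [-0.001, 0.033, 0.0, 0.124, 0.0, 0.0], [-0.001, 0.033, -0.004, 0.124, 0.0, 0.0], [-0.001, 0.032, -0.008, 0.124, 0.0, 0.0], [-0.001, 0.031, -0.012, 0.124, 0.0, 0.0], [-0.001, 0.029, -0.016, 0.124, 0.0, 0.0], [-0.001, 0.027, -0.019, 0.124, 0.0, 0.0]]
[[-0.001, 0.024, -0.023, 0.124, 0.0, 0.0], [-0.001, 0.021, -0.026, 0.124, 0.0, 0.0], [-0.001, 0.018, -0.028, 0.124, 0.0, 0.0], [-0.001, 0.015, -0.03, 0.124, 0.0, 0.0], [-0.001, 0.011, -0.032, 0.124, 0.0, 0.0], [-0.001, 0.007, -0.033, 0.124, 0.0, 0.0], [-0.001, 0.003, -0.033, 0.124, 0.0, 0.0]]
```

View pics/w8.png

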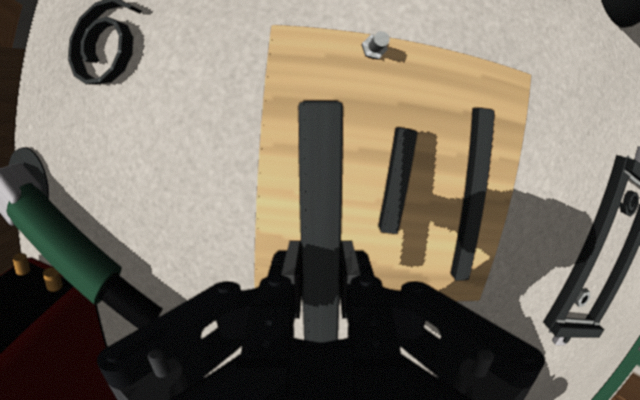

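The tube is held: 1.9 N of weight is right for 178 g, and it is centred at x≈321 px. I'll move it over to the frame.

Call:
arm_command(
  plan=[
    [-0.001,0.032,0.008,0.124,0,0],
    [-0.001,0.033,0.004,0.124,0,0],
    [-0.001,0.033,0,0.124,0,0],
    [-0.001,0.033,-0.004,0.124,0,0],
    [-0.001,0.032,-0.008,0.124,0,0],
    [-0.001,0.031,-0.012,0.124,0,0],
    [-0.001,0.029,-0.016,0.124,0,0],
    [-0.001,0.027,-0.019,0.124,0,0],
  ],
)

```text
clock: 7.75
eef_pos: [0.4742, 0.0431, 0.1492]
eef_rot: [-1.808, 0.672, 1.815]
ft_force: [0.3, 0.2, -2.2]
opening: 0.21
```

Call:
arm_command(
  plan=[
    [-0.001,0.024,-0.023,0.124,0,0],
    [-0.001,0.021,-0.026,0.124,0,0],
    [-0.001,0.018,-0.028,0.124,0,0],
    [-0.001,0.015,-0.03,0.124,0,0],
    [-0.001,0.011,-0.032,0.124,0,0],
    [-0.001,0.007,-0.033,0.124,0,0],
    [-0.001,0.003,-0.033,0.124,0,0],
    [0,0,0,0,0,0],
  ],
)

```text
clock: 8.42
eef_pos: [0.4851, -0.1933, 0.1558]
eef_rot: [-1.2, 1.218, 1.206]
ft_force: [0.0, 0.6, -1.8]
opening: 0.209
```

Call:
arm_command(
  plan=[
    [0,0,0,0,0,0],
    [0,0,0,0,0,0],
  ],
)

```text
clock: 8.58
eef_pos: [0.4857, -0.1886, 0.1565]
eef_rot: [-1.207, 1.211, 1.213]
ft_force: [0.7, -0.5, -2.9]
opening: 0.211
```

```bash
python3 - <<'E'
from h import *
import pickle
st=r.read_state();print(st['clock'],st['eef_pos'],st['ft_force'],st['opening'],st['dq'].round(3))
im=r.read_camera('wrist');cv2.imwrite('pics/w9.png',im[:,:,::-1])
pickle.dump((st,im),open('w9.pkl','wb'))
E
```

```text
8.5833 [ 0.48571928 -0.18861436  0.15646012] [ 0.7400484  -0.48305024 -2.92907218] 0.2112559399252401 [ 0.026 -0.014  0.006  0.004 -0.002 -0.001]
```

View pics/w9.png

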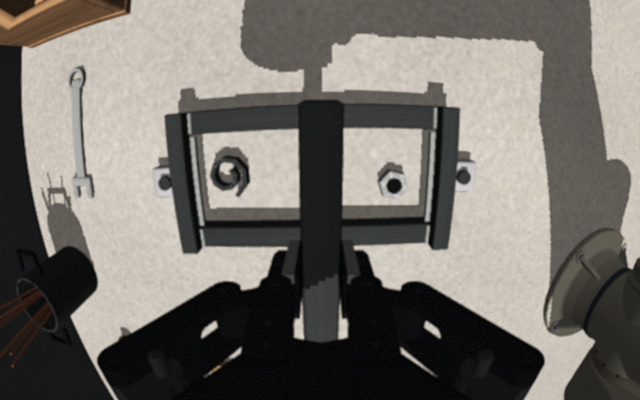

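The wrist view shows the frame with rungs at (183,182) and (444,178), and the held tube between them. I'll fit the frame pose.

```bash
cat >> h.py <<'E'
from scipy.optimize import minimize
def frame(c,x,y,yaw,z0=0.):
    m=np.zeros((400,640));cs,sn=np.cos(yaw),np.sin(yaw)
    for (fx,fy,zc,L,W,H,dy) in((0,.065,.0125,.3,.025,.025,0),(0,-.065,.0125,.3,.025,.025,0),(.14,0,.035,.155,.02,.02,np.pi/2),(-.14,0,.035,.155,.02,.02,np.pi/2)):
        m=np.maximum(m,model(c,[x+cs*fx-sn*fy,y+sn*fx+cs*fy,zc+z0],yaw+dy,L,W,H))
    return m
def fitframe(c,mask,ign,x0):
    M=cv2.GaussianBlur(mask.astype(float),(0,0),1);w=(~ign).astype(float)
    f=lambda v:(np.abs(cv2.GaussianBlur(frame(c,*v),(0,0),1)-M)*w).sum()/M.sum()
    S=[.006,.006,.04,.006][:len(x0)]
    o=minimize(f,x0,method='Nelder-Mead',options=dict(initial_simplex=np.vstack([x0]+[np.array(x0)+s*e for s,e in zip(S,np.eye(len(x0)))]),xatol=1e-4,fatol=1e-5,maxiter=300))
    return o
E
python3 - <<'E'
from h import *
import pickle
st,im=pickle.load(open('w9.pkl','rb'))
ms=r.masks_of('wrist','frame');print([(d['p'],d['box'],int(d['mask'].sum())) for d in ms])
c=cal('wrist',st);mask=ms[0]['mask']
ign=np.zeros((400,640),bool);ign[:,285:360]=1
for x0 in([.487,-.191,-.02],[.487,-.191,-.02,0.]):
    o=fitframe(c,mask,ign,x0);print(o.x.round(4),np.degrees(o.x[2]).round(2),o.fun)
v=o.x
ov=im[:,:,::-1].copy();ov=np.clip(ov*1.8,0,255).astype(np.uint8)
fm=(frame(c,*v)>.5).astype(np.uint8)
for m,col in((fm,(0,0,255)),(mask.astype(np.uint8),(0,255,0))):
    cs,_=cv2.findContours(m,cv2.RETR_LIST,cv2.CHAIN_APPROX_NONE);cv2.drawContours(ov,cs,-1,col,1)
cv2.imwrite('pics/o9.png',cv2.resize(ov[70:270,140:490],(787,450),interpolation=3))
bm=r.masks_of('wrist','bar_b')
for d in bm: print(d['p'],d['box'],cv2.minAreaRect(cv2.findNonZero(d['mask'].astype(np.uint8))))
pickle.dump((ms,bm),open('w9m.pkl','wb'))
E
```

```text
[(0.79, [154.7, 102.6, 478.5, 253.0], 18088)]
[ 0.4937 -0.1918  0.0175] 1.0 0.19677551905924762
[ 0.4935 -0.1918  0.0172  0.0013] 0.98 0.19400116316005825
0.58 [296.3, 100.1, 344.4, 340.2] ((320.5, 220.0), (242.0, 45.0), 90.0)
```

View pics/o9.png

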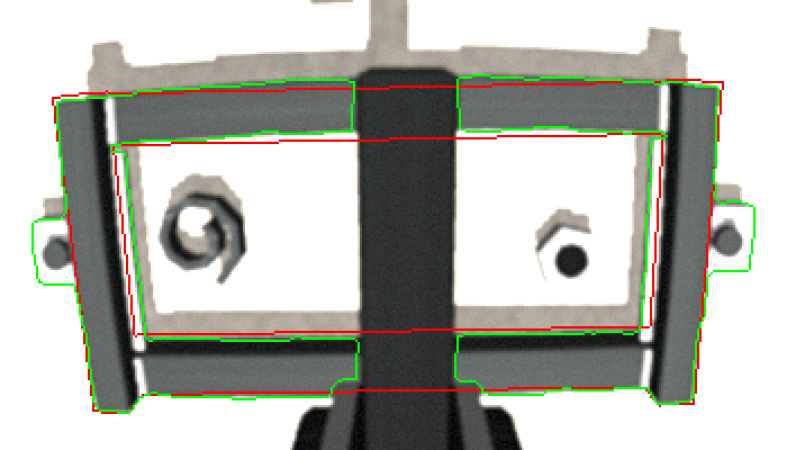

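```bash
python3 - <<'E'
from h import *
import pickle
st,im=pickle.load(open('w9.pkl','rb'))
def z(x,y,w=50,h=50):return cv2.resize(im[y:y+h,x:x+w,::-1],(390,290),interpolation=cv2.INTER_CUBIC)
A=np.vstack([np.hstack([z(160,100,52,39),z(415,95,52,39)]),np.hstack([z(170,225,52,39),z(410,220,52,39)])])
cv2.imwrite('pics/q9.png',np.clip(A*2.2,0,255).astype(np.uint8))
E
```

```text
(no output)
```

View pics/q9.png

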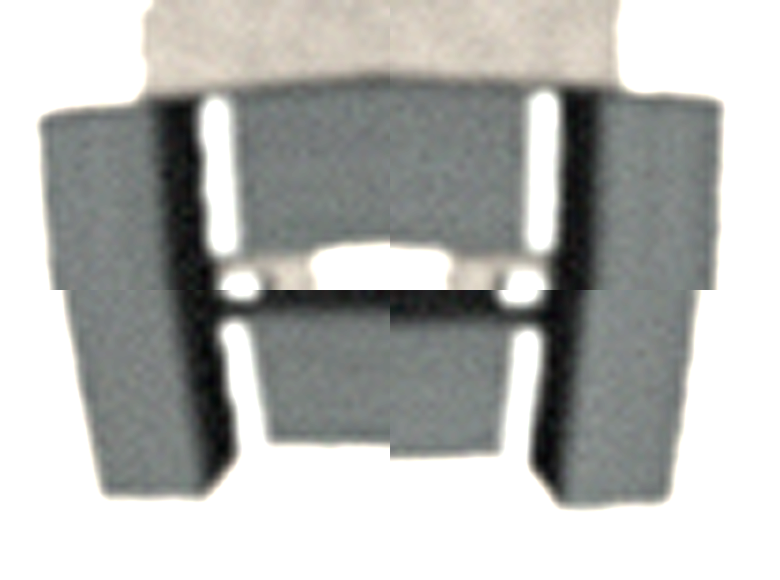

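```bash
cat >> h.py <<'E'
def fitcorners(c,uv,z=.045,free=False):
    # order: (+x outer,-y),( +x inner,-y),(-x outer,-y),(-x inner,-y), then same at +y
    F=np.array([[s*(.15 if o else .13),yy] for yy in(-.0775,.0775) for s in(1,-1) for o in(1,0)])
    def f(v):
        cs,sn=np.cos(v[2]),np.sin(v[2]);P=np.column_stack([v[0]+cs*F[:,0]-sn*F[:,1],v[1]+sn*F[:,0]+cs*F[:,1],np.full(8,v[3] if len(v)>3 else z)])
        return (proj(c,P)-uv).ravel()
    return least_squares(f,[.488,-.19,0]+([z] if free else []))
E
python3 - <<'E'
from h import *
import pickle
st,im=pickle.load(open('w9.pkl','rb'));c=cal('wrist',st)
uv=np.array([(165.6,115.7),(180,113.4),(459,108.9),(443.3,107.8),(183.6,252.6),(197.3,252.8),(447.1,248.2),(432.9,248.9)])-.43
for fr in(0,1):
    o=fitcorners(c,uv,free=fr);print(o.x.round(4),np.degrees(o.x[2]).round(2),np.abs(o.fun).max().round(2),o.fun.reshape(-1,2).round(1).tolist())
# bar: mask rows / edges
g=im.astype(int).sum(2)
print('col321',[(v,int(g[v,321])) for v in list(range(94,106))+list(range(334,348))])
for v in(120,160,200,230): print(v,[int(x) for x in g[v,294:304]],[int(x) for x in g[v,338:348]])
ax=R.from_rotvec(st['eef_rot']).as_matrix();print(ax.round(4))
def tool(uv,xd): # intersect with plane tool x=xd
    o,d=ray(c,uv);o=(o-st['eef_pos'])@ax;d=d@ax;return o+d*((xd-o[0])/d[:,0])[:,None]
print(tool([[320,100.5],[320,341]],-.0465).round(4), tool([[320,100.5],[320,341]],-.0415).round(4))
E
python3 - <<'E'
import sys;sys.path.insert(0,'.')
from h import *
import pickle
st,im=pickle.load(open('w9.pkl','rb'))
A=np.hstack([cv2.resize(im[90:130,285:360,::-1],(390,208),interpolation=3),cv2.resize(im[310:350,285:360,::-1],(390,208),interpolation=3)])
cv2.imwrite('pics/b9.png',np.clip(A*4.,0,255).astype(np.uint8))
E
```

```text
[ 0.4936 -0.1905  0.0183] 1.05 1.98 [[-2.0, -1.2], [0.6, -0.9], [1.8, -1.4], [-0.4, -1.6], [-1.2, 1.3], [0.8, 1.7], [1.2, 1.6], [-0.9, 2.0]]
[ 0.4936 -0.1901  0.0183  0.0423] 1.05 1.72 [[-0.8, -0.9], [1.7, -0.6], [0.6, -1.0], [-1.4, -1.1], [-0.3, 0.7], [1.7, 1.0], [0.3, 1.0], [-1.7, 1.3]]
col321 [(94, 290), (95, 289), (96, 292), (97, 296), (98, 283), (99, 213), (100, 134), (101, 65), (102, 73), (103, 82), (104, 72), (105, 81), (334, 200), (335, 204), (336, 205), (337, 202), (338, 193), (339, 208), (340, 192), (341, 177), (342, 110), (343, 49), (344, 12), (345, 19), (346, 19), (347, 14)]
120 [185, 179, 179, 166, 118, 79, 68, 77, 68, 84] [83, 80, 73, 62, 81, 104, 146, 175, 177, 168]
160 [596, 613, 610, 571, 456, 275, 114, 67, 77, 81] [89, 71, 67, 94, 222, 408, 550, 587, 588, 592]
200 [603, 604, 599, 608, 551, 403, 216, 101, 77, 87] [74, 70, 84, 188, 413, 569, 621, 611, 601, 591]
230 [173, 174, 176, 178, 176, 146, 122, 79, 73, 71] [75, 58, 68, 105, 150, 178, 179, 187, 183, 179]
[[-3.7e-03 -1.0e+00 -9.0e-04]
 [ 1.2e-03 -9.0e-04  1.0e+00]
 [-1.0e+00  3.7e-03  1.2e-03]]
[[-0.0465  0.0002 -0.0779]
 [-0.0465  0.0001  0.0517]] [[-0.0415  0.0002 -0.078 ]
 [-0.0415  0.0001  0.0564]]
```

View pics/b9.png

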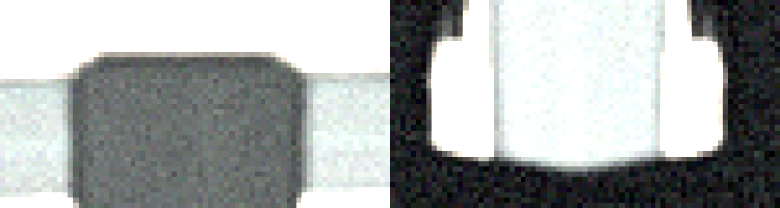

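```bash
python3 - <<'E'
from h import *
st=r.read_state();print(st['clock'])
rows(st,[.4936,-.190,.020],np.radians(-178.95),5,4)
E
```

```text
8.7333
n 5 total 0.138 0.016
[[0.0276, -0.0014, -0.0004, -0.0031, 0.0001, -0.0003], [0.0276, -0.0014, -0.0004, -0.0031, 0.0001, -0.0003], [0.0276, -0.0014, -0.0004, -0.0031, 0.0001, -0.0003], [0.0276, -0.0014, -0.0004, -0.0031, 0.0001, -0.0003], [0.0276, -0.0014, -0.0004, -0.0031, 0.0001, -0.0003]]
```

Call:
arm_command(
  plan=[
    [0.02,-0.001,0,-0.004,0,0],
    [0.03,-0.002,-0.001,-0.004,0,0],
    [0.035,-0.002,-0.001,-0.004,0,0],
    [0.03,-0.002,0,-0.004,0,0],
    [0.018,0,0,0,0,0],
    [0.005,0,0,0,0,0],
    [0,0,0,0,0,0],
    [0,0,0,0,0,0],
  ],
)

```text
clock: 9.4
eef_pos: [0.4949, -0.1907, 0.0217]
eef_rot: [-1.224, 1.2, 1.221]
ft_force: [0.2, -0.0, -1.3]
opening: 0.205
```

```bash
python3 - <<'E'
from h import *
import pickle
st=r.read_state();print(st['clock'],st['eef_pos'],st['ft_force'],st['opening'])
im=r.read_camera('wrist');cv2.imwrite('pics/w10.png',np.clip(im[:,:,::-1]*1.6,0,255).astype(np.uint8))
pickle.dump((st,im),open('w10.pkl','wb'))
d,w=plan(st,[.4936,-.190,-.001],np.radians(-178.95));print(d.round(4),w.round(4))
E
```

```text
9.4 [ 0.49492849 -0.19069603  0.02168617] [ 0.15844556 -0.00377072 -1.25175042] 0.2054559872328865
[0.0227 0.0014 0.0007] [ 0.0002 -0.0008  0.0016]
```

View pics/w10.png

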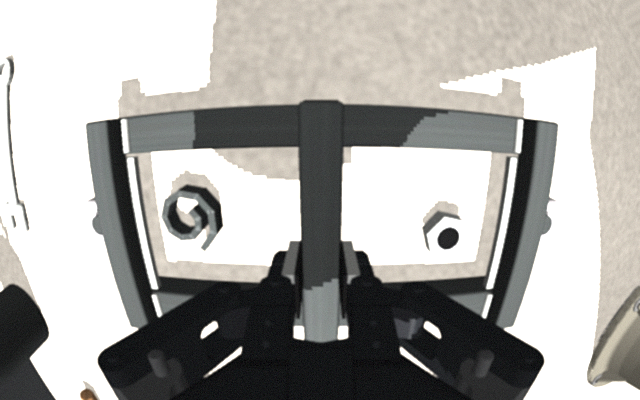

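Rungs at 87 and 557 px sit symmetrically about the tube at 321 px. I'll lower it.

Call:
arm_command(
  plan=[
    [0.006,0.001,0,0,0,0],
    [0.008,0,0.001,0,0,0],
    [0.004,0,0,0,0,0],
    [0,0,0,0,0,0],
    [0,0,0,0,0,0],
  ],
)

```text
clock: 9.87
eef_pos: [0.4926, -0.1899, 0.0022]
eef_rot: [-1.221, 1.202, 1.222]
ft_force: [-0.3, 0.2, -2.2]
opening: 0.208
```

Call:
arm_command(
  plan=[
    [0.001,0,0,0,0,0],
    [0.001,0,0,0,0,0],
    [0,0,0,0,0,0],
  ],
)

```text
clock: 10.12
eef_pos: [0.4929, -0.1899, 0.0004]
eef_rot: [-1.222, 1.201, 1.222]
ft_force: [0.4, -0.5, -2.4]
opening: 0.211
```

Call:
arm_command(
  plan=[
    [0.001,0,0,0,0,0],
    [0.001,0,0,0,0,0],
    [0,0,0,0,0,0],
  ],
)

```text
clock: 10.37
eef_pos: [0.4931, -0.19, -0.0011]
eef_rot: [-1.222, 1.201, 1.221]
ft_force: [-0.6, 1.1, 0.9]
opening: 0.206
```

Contact shows at TCP z≈-0.001 as expected. I'll look before releasing.

```bash
python3 - <<'E'
from h import *
import pickle
st=r.read_state();print(st['clock'],st['eef_pos'],st['ft_force'],st['opening'])
im=r.read_camera('wrist')
pickle.dump((st,im),open('w11.pkl','wb'))
A=cv2.resize(im[80:140,270:370,::-1],(780,468),interpolation=3)
cv2.imwrite('pics/w11.png',np.clip(A*3.,0,255).astype(np.uint8))
im=r.read_camera('top');cv2.imwrite('pics/t11.png',cv2.resize(np.clip(im[60:240,320:470,::-1]*1.6,0,255).astype(np.uint8),(500,600),interpolation=3))
E
```

```text
10.3667 [ 0.49307237 -0.18996018 -0.00112467] [-0.61696832  1.11081558  0.94835774] 0.2056720999862201
```

View pics/w11.png

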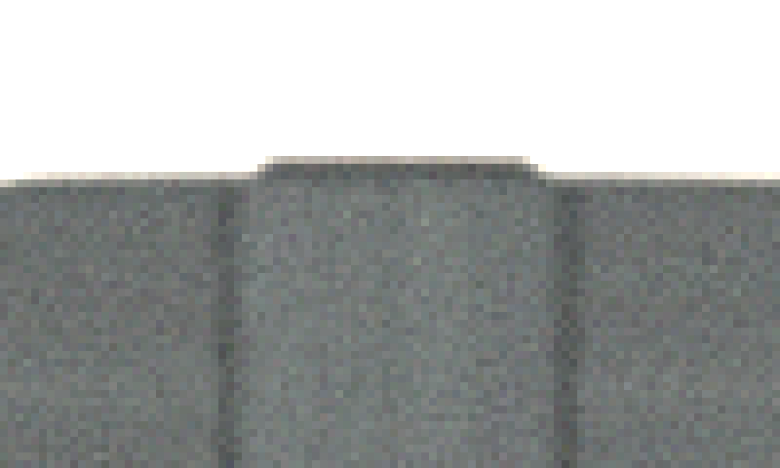

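View pics/t11.png

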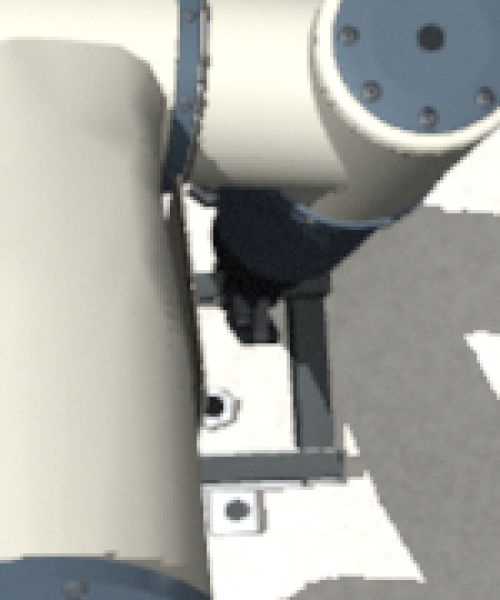

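The tube's end at v≈100.5 px and the rail's outer edge at v≈103 px, at their different depths, come to within about 1 mm of flush. I'll release.

Call:
arm_command(
  plan=[
    [0,0,0,0,0,0],
    [0,0,0,0,0,0],
    [0,0,0,0,0,0],
    [0,0,0,0,0,0],
    [0,0,0,0,0,0],
  ],
  gripper=0.5,
)

```text
clock: 10.88
eef_pos: [0.493, -0.1899, -0.0015]
eef_rot: [-1.222, 1.201, 1.222]
ft_force: [0.2, 0.2, -0.5]
opening: 0.5
```

Call:
arm_command(
  plan=[
    [-0.006,0,0,0,0,0],
    [-0.02,0,0,0,0,0],
    [-0.035,0,0,0,0,0],
    [-0.035,0,0,0,0,0],
    [-0.035,0,0,0,0,0],
    [-0.025,0,0,0,0,0],
    [0,0,0,0,0,0],
    [0,0,0,0,0,0],
  ],
)

```text
clock: 11.55
eef_pos: [0.494, -0.19, 0.1566]
eef_rot: [-1.224, 1.198, 1.218]
ft_force: [-0.1, 0.9, 0.5]
opening: 0.502
```

```bash
python3 - <<'E'
from h import *
import pickle
st=r.read_state();print(st['clock'],st['eef_pos'],st['ft_force'],st['opening'])
im=r.read_camera('wrist');cv2.imwrite('pics/w12.png',np.clip(im[:,:,::-1]*1.6,0,255).astype(np.uint8))
pickle.dump((st,im),open('w12.pkl','wb'))
E
```

```text
11.55 [ 0.4939843  -0.18999535  0.15656684] [-0.07489666  0.91026115  0.53616808] 0.501793035951018
```

View pics/w12.png

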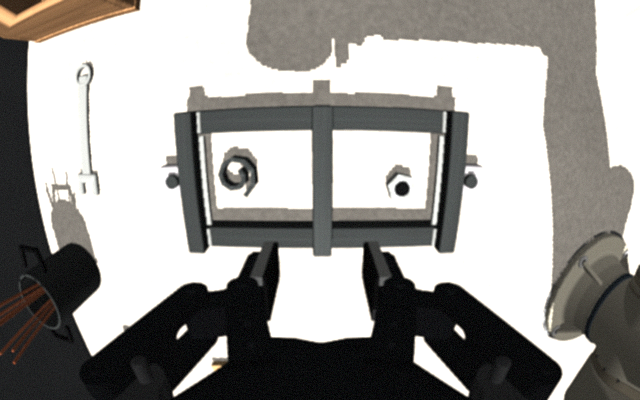

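The tube lies across both rails midway between the rungs (x≈322 px; rungs at about 190 and 452). I'll measure more closely.

```bash
python3 - <<'E'
from h import *
import pickle
st,im=pickle.load(open('w12.pkl','rb'))
def z(x,y):return cv2.resize(im[y:y+36,x:x+32,::-1],(256,288),interpolation=3)
A=np.vstack([np.hstack([z(170,98),z(306,98),z(442,98)]),np.hstack([z(182,228),z(306,228),z(434,228)])])
cv2.imwrite('pics/q12.png',np.clip(A*2.4,0,255).astype(np.uint8))
E
```

```text
(no output)
```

View pics/q12.png

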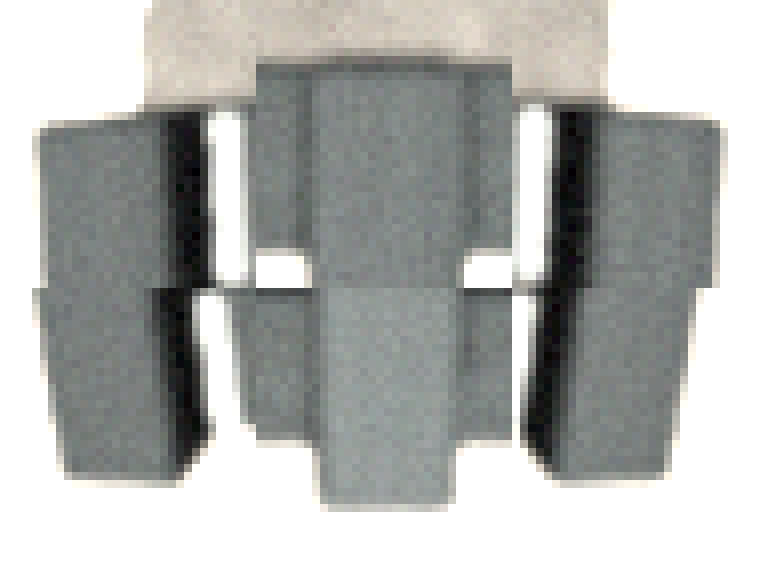

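```bash
python3 - <<'E'
from h import *
import pickle
st,im=pickle.load(open('w12.pkl','rb'));c=cal('wrist',st)
uv=np.array([(175,113.6),(190.25,112),(468,113.25),(453,111.5),(190.25,251.4),(204.25,252),(453.1,251.4),(439.75,251.75)])-.44
o=fitcorners(c,uv);x,y,a=o.x;print(o.x.round(4),o.fun.reshape(-1,2).round(1).tolist())
b=onz(c,np.array([(313.4,105.75),(331.5,105.75),(314.25,255.5),(330.25,255.5)])-.44,.045)[:,:2]
q=onz(c,uv,.045)[:,:2]
M=np.array([[np.cos(a),np.sin(a)],[-np.sin(a),np.cos(a)]])
B=(b-[x,y])@M.T;Q=(q-[x,y])@M.T
print('bar mm',(B*1e3).round(1).tolist());print('rung mm',(Q*1e3).round(1).tolist())
print('centre',(B.mean(0)*1e3).round(2),'rung centre',(Q.mean(0)*1e3).round(2),'yaw err deg',np.degrees(np.arctan2(-( (B[2]+B[3]-B[0]-B[1])[0]),(B[2]+B[3]-B[0]-B[1])[1])).round(2))
print('len bar',np.ptp(B[:,1])*1e3)
# rail vs bar top end v
E
```

```text
[ 0.4934 -0.1909  0.0188] [[-1.9, -1.2], [0.2, -1.2], [2.2, -1.4], [-0.3, -1.2], [-1.3, 1.5], [0.7, 1.7], [1.6, 1.4], [-1.1, 1.9]]
bar mm [[7.5, -76.7], [-9.4, -76.7], [7.9, 76.5], [-9.1, 76.5]]
rung mm [[147.8, -76.1], [130.3, -76.3], [-147.5, -75.9], [-130.4, -76.3], [148.0, 75.5], [130.5, 75.4], [-147.6, 75.6], [-131.0, 75.2]]
centre [-0.77 -0.1 ] rung centre [ 0.   -0.37] yaw err deg -0.13
len bar 153.2166161574458
```

```bash
python3 - <<'E'
from h import *
im=r.read_camera('scene');cv2.imwrite('pics/s13.png',im[:,:,::-1])
for d in r.masks_of('scene','bar_b'):print(d['p'],d['box'])
print(r.read_state()['clock'])
E
```

```text
0.9 [288.1, 228.2, 341.5, 291.2]
0.84 [329.7, 262.2, 365.1, 304.5]
0.61 [419.8, 221.2, 488.7, 236.1]
0.56 [222.8, 169.3, 258.4, 204.7]
11.7
```

View pics/s13.png

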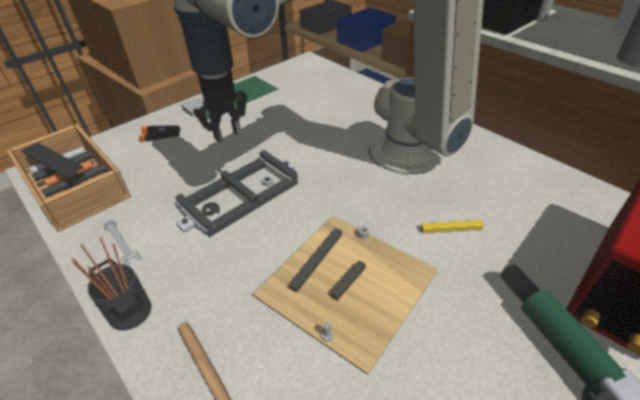

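The scene view shows the tube across the frame at (240,187), the other two tubes and the yellow look-alike unmoved, and the gripper clear.

```bash
python3 -c "
from station import r
print(r.sign_off())"
```

```text
the job is handed in; nothing more can be done
None
```

The 155 mm tube (bar_b) now lies across both rails as the middle rung, and I handed the job in at about 11.7 s of the 38 s.

**Last checks (wrist view after release):**
- **Position:** the tube's middle is about 0.8 mm along the rails from the midpoint between the rungs.
- **Angle:** it is about 0.1° off parallel to the rungs.
- **Ends:** they overhang by no more than about 1 mm at either side.
- **Other things:** the scene picture shows the other two tubes and the yellow look-alike where they were, with the gripper clear of everything.

**What failed or disagreed:**
- **First grasp:** it missed because the fingers shut just above the tube, moving nothing. The pictures put the fingertips about 30–40 mm behind the stated TCP, so I went lower in small steps with force checks, and the second grasp held.
- **Corner fit:** the frame's corners fitted with up to about 2 px of error. It was symmetric, which I put down to rounded tube edges, so it should not shift the centre.

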